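# Make up two repair kits at the electronics bench

## Task

Make up the two repair kits from the stock on the mat: in the blue tray the blue solder spool in the white-lined bay and the amber flux jar with the black cap in the black-lined bay; in the orange tray the heat sink in the white-lined bay, the yellow transformer in the green-lined bay and the capacitor in the black-lined bay. Stand each upright in the middle of its bay, flat on the liner, and let go. Leave the red spool and the green jar with the white cap standing where they are.

Things in the scene. Friction and masses are not known exactly. Their poses are not given: they have to be found in the camera images.
- blue_spool: Solder spool on end, BLUE flanges 42 mm diameter, 7 mm thick, grey wound part 39 mm, 46 mm high, 0.13 kg. Origin: centre of its underside, z up. Starts upright on the bench. All stock stands in rows about 100 mm apart in world x, 120 mm in world y (give or take 24), more finger room along y; none over 46 mm high; two black 46 mm boxes stand among it.
- amber_jar: Flux jar, brown-amber body 38 mm diameter with a BLACK screw cap 39 mm diameter (amber disc on top), 46 mm high in all, about 0.08 kg. Origin: centre of its underside, z up. Starts upright on the bench.
- heat_sink: Bare aluminium heat sink, a block 42 mm (its x) x 30 mm (its y) x 40 mm high with upright fins running along its x, so the flat outer fin faces are those at +-y; about 0.07 kg. Origin: centre of its underside, z up. Starts upright on the bench. Its yaw is within 0.6 rad of the world's.
- transformer: Small transformer: dark grey core 40 mm (its x) x 30 mm (its y) with a bright YELLOW taped winding round its middle that is 24 mm wide in x and 34 mm across y, black base plate 40 x 34 x 6 mm, 40 mm high; about 0.12 kg. Origin: centre of its underside, z up. Starts upright on the bench. Grips well across y on the yellow faces. Its yaw is within 0.6 rad of the world's.
- capacitor: Electrolytic capacitor, an upright dark blue-black can with a bright aluminium top scored with a cross, 32 mm diameter, 45 mm high, about 0.05 kg. Origin: centre of its underside, z up. Starts upright on the bench.
- solder_tray: BLUE kit tray with two bays, 152 x 78 mm, fixed to the bench. Rim 16 mm above the bench, walls 4 mm; bays 70 x 70 mm inside, liner tops 6 mm above the bench. Origin: centre of its underside; x along the row of bays and away from the robot (yaw within 0.3 rad), z up. Bay centres at y = 0: x = -0.037 m the WHITE-lined bay, x = +0.037 m the BLACK-lined bay.
- power_tray: ORANGE kit tray with three bays, 226 x 78 mm, fixed to the bench. Rim 16 mm above the bench, walls 4 mm; bays 70 x 70 mm inside, liner tops 6 mm above the bench. Origin: centre of its underside; x along the row of bays and away from the robot (yaw within 0.3 rad), z up. Bay centres at y = 0: x = -0.074 m the WHITE-lined bay, x = 0 the GREEN-lined bay, x = +0.074 m the BLACK-lined bay.
- red_spool: Solder spool like the blue one but with RED flanges (42 mm diameter, 46 mm high). Not wanted: leave it standing where it is. Origin: centre of its underside, z up. Starts upright on the bench.
- green_jar: Jar like the amber one (39 mm diameter, 46 mm high) but with a GREEN body and a WHITE cap (green disc on top). Not wanted: leave it standing where it is. Origin: centre of its underside, z up. Starts upright on the bench.
Mind the look-alikes: they are no part of the job. What is shaped like the amber_jar but purple is not meant.

How it is judged (in metres and radians):
At the end, for the whole second after the job is handed in: All five pieces stand upright (within 0.12 rad) at rest on the liners (origin within 4 mm of liner height), each within 12 mm of the centre of its own bay along the tray's x and y; the red spool and the green jar stand upright (within 0.12 rad) within 25 mm of where they started (x of blue_spool in the frame of solder_tray between -0.049 and -0.025 m and y of blue_spool in the frame of solder_tray between -0.012 and 0.012 m and z of blue_spool in the frame of solder_tray between 0.002 and 0.01 m and angle between each of blue_spool, amber_jar, heat_sink, transformer, capacitor, red_spool, green_jar's own z axis and vertical below 0.12 rad and linear speed of each of blue_spool, amber_jar, heat_sink, transformer, capacitor below 0.02 m/s and angular speed of each of blue_spool, amber_jar, heat_sink, transformer, capacitor below 0.2 rad/s and x of amber_jar in the frame of solder_tray between 0.025 and 0.049 m and y of amber_jar in the frame of solder_tray between -0.012 and 0.012 m and z of amber_jar in the frame of solder_tray between 0.002 and 0.01 m and x of heat_sink in the frame of power_tray between -0.086 and -0.062 m and y of heat_sink in the frame of power_tray between -0.012 and 0.012 m and z of heat_sink in the frame of power_tray between 0.002 and 0.01 m and x of transformer in the frame of power_tray between -0.012 and 0.012 m and y of transformer in the frame of power_tray between -0.012 and 0.012 m and z of transformer in the frame of power_tray between 0.002 and 0.01 m and x of capacitor in the frame of power_tray between 0.062 and 0.086 m and y of capacitor in the frame of power_tray between -0.012 and 0.012 m and z of capacitor in the frame of power_tray between 0.002 and 0.01 m and distance of each of red_spool, green_jar from where it was at the start of the episode below 0.025 m); the robot touches nothing.
It fails at once if the red spool, which is not wanted, is carried off or knocked away (more than 40 mm) (distance of red_spool from where it was at the start of the episode above 0.04 m).
It fails at once if the green jar, which is not wanted, is carried off or knocked away (more than 40 mm) (distance of green_jar from where it was at the start of the episode above 0.04 m).
It also fails if it takes over 109 s, if anything falls off the work surface, if the arm or the gripper's body presses on something with over 40 N, if the wrist force passes 120 N, or if a joint passes its speed limit or range.

## Robot

A 6-joint arm with a two-finger parallel gripper is mounted at the origin on the work surface. World frame = base frame: x ahead of the robot, y to its left, z up, the work surface at z = 0. Lengths are in m, angles in degrees, forces in N, time in s.
With the tool pointing down it reaches from about 0.325 to 0.9 m from the base axis. Payload 3.5 kg.
Tool frame: the origin (TCP) lies between the finger pads; the fingertips stand 17 mm ahead of it and the grasp point (between the pads) lies 2 mm behind it; z points along the fingers, y is the direction in which the jaws open and shut (so a half turn about z gives the same grasp; the last joint's range is limited). The gripper opens to 85 mm and grips with 20 to 120 N. Pads are 22 mm wide; open, the fingers measure 114 mm over their backs; the gripper's body (76 mm by 85 mm) begins 54 mm behind the grasp point. The pads swing forward as they close: fully open they stand 13 mm farther back than shut.
Start: joints at [68.446, 15.837, -1.513, 72.651, 0, 84.076], TCP at [0.168, 0.602, 0.248] pointing down, gripper open.
Joint ranges: [-178.77, 178.77], [-48.84, 107.48], [-61.69, 71.31], [-111.58, 123.2], [-90, 87.43], [-180, 180]. Speed limits (degrees/s): [147.25, 147.25, 180, 180, 180, 180].

## Interface

Orientations are given as a 3x3 rotation matrix whose columns are the frame's x, y, z axes.
In Python, from plant import sensors, viewer, finish_job, nets gives the robot as it stands.
- The arm moves only by the tool arm_command, never from a script. Its argument "commands" is a list of rows, each a list of 7 numbers: the closure in counts, from 0 (fully open) to 255 (shut), then the shift along the world's x, y, z in cm, then the turn, a rotation vector about the world's x, y, z in degrees. In form: [[grip, dx, dy, dz, wx, wy, wz], ...]. A call has exactly 8 rows; each row shifts and turns the commanded pose from where the row before left it; what a row does not reach is not made up. A row lasts 1/10 s, in which the tool goes at most 50 mm and 8.59 degrees, less where a joint would pass 70% of its speed; a pose out of reach is approached as far as the arm can. A call with a gripper value outside its range is refused whole. The fingers move at their own pace and stop on an object; "squeeze" is the grip in N (left out, the last holds). Time passes only in rows, so rows that do not move let the fingers close, or fill a call up. It gives the time, the measured TCP pose, the force and the opening at its end, in the units of the state.
- sensors.get_state(): the state, without advancing time (a new reading comes with each control period).
- viewer.snapshot(name): name is "scene" or "top" or "wrist"; returns a dict with "img" (420x560x3 uint8, red, green, blue), "vfov" (degrees; the focal length in pixels is half the picture's height over the tangent of half this angle, whatever the lens; pixels are square), "cx", "cy" (the principal point, pixels), "distortion" ([k1, k2, p1, p2, k3] as OpenCV has them; the pictures are not rectified), "eye" and "attitude" of the camera in the world. Camera axes: x right, y up, looking along -z (the intrinsics and any distortion apply to the point x, -y, -z); pixel columns grow to the right and rows downward; lengths in m; the calibration is good to about 2 mm. A picture is of the moment at which its call begins. There is no depth.
- finish_job(): hands the job in, once; it reports no verdict.
Trained networks look in the newest picture that a camera, given by its name, has taken for a name from the list of things; names that differ only in an ending like _2 or _b are one class to them, and where a whole thing is asked for, a point or a joint stands for the part that bears it (a point fixed in the world has none). Each returns a list of dicts, best first, with "p" (0 to 1); they miss things now and then, are a little off and sometimes report something else, mostly with a low value. They report only what shows in the picture. A call takes as long as a camera call. They do not tell look-alikes from the thing itself.
- nets.recognise(camera, thing): "box" ([left, top, width, height] as shares, 0 to 1, of the picture: columns of its width, rows of its height, round what is visible of it).
The state is a dict: "time": time; "joints": joint angles; "qd": joint speeds; "tau": joint torques, N m; "position": TCP position; "orientation": TCP orientation; "ft_force": force on the tool from outside, world axes, zero at the start; "wrist_torque": the same for the moment, N m; "gripper_width": opening from 0.0 (shut) to 1.0 (fully open).
Only numpy, scipy, OpenCV 4.12 (cv2) and the standard library are available. Lean on these libraries where they do the work, as an engineer would, in place of code of your own. Each camera call takes 0.05 s, during which the arm holds its last target. There are 200 camera calls.

## Working session

There is one attempt and no reset: what is moved stays moved. The work goes in short steps, Python scripts to look and compute and a tool call to move; the robot and the scene stay as the last step left them, time stands still between calls to the robot, and variables do not carry over. Pictures are saved under pics/ and viewed, about 12 in all and at most 16, crops included, and the job is handed in when it is done.

Besides the shell and the picture viewer there is one more tool, called after "Emit:" as a command line: name --pt "numbers of a row" for each row, then --argument value for the rest. arm_command: Moves the arm, as the interface text tells. Its arguments: {"type":"object","properties":{"commands":{"type":"array","items":{"type":"array","items":{"type":"number"}}},"squeeze":{"type":"number"}},"required":["commands"]}

```bash
mkdir -p pics; ls
cat > h.py <<'E'
import numpy as np, cv2
from plant import sensors, viewer, finish_job, nets
def snap(n,name=None):
    s=viewer.snapshot(n)
    if name: cv2.imwrite(f'pics/{name}.png',cv2.cvtColor(s['img'],cv2.COLOR_RGB2BGR))
    return s
def cam(s):
    f=210/np.tan(np.radians(s['vfov'])/2)
    return np.array([[f,0,s['cx']],[0,f,s['cy']],[0,0,1.]]),np.array(s['distortion'],float),np.array(s['eye']),np.array(s['attitude']).reshape(3,3)
def ground(s,uv,z):
    K,D,e,R=cam(s)
    p=cv2.undistortPoints(np.array(uv,float).reshape(-1,1,2),K,D).reshape(-1,2)
    d=np.c_[p[:,0],-p[:,1],-np.ones(len(p))]@R.T
    return e+d*((z-e[2])/d[:,2])[:,None]
def proj(s,P):
    K,D,e,R=cam(s)
    q=(np.atleast_2d(P)-e)@R*[1,-1,-1]
    return cv2.projectPoints(q,np.zeros(3),np.zeros(3),K,D)[0].reshape(-1,2)
E
python3 - <<'E'
from h import *
for n in('top','scene'):
    s=snap(n,n+'0'); print(n,s['vfov'],s['eye'],s['distortion'],np.round(s['attitude'],2).tolist())
    for t in ['blue_spool','amber_jar','heat_sink','transformer','capacitor','solder_tray','power_tray','red_spool','green_jar']:
        for r in nets.recognise(n,t)[:3]:
            b=r['box']; c=[(b[0]+b[2]/2)*560,(b[1]+b[3]/2)*420]
            print(t,round(r['p'],2),np.round(c),np.round([b[2]*560,b[3]*420]),np.round(ground(s,c,.04)[0],3))
print(sensors.get_state())
E
```

```text
pics
top 57.66216996227246 [0.43225043 0.00930432 0.7245228 ] [-0.08673842  0.          0.          0.          0.        ] [[0.03, 1.0, -0.09], [-1.0, 0.03, -0.01], [-0.0, 0.09, 1.0]]
blue_spool 0.67 [358. 174.] [26. 28.] [ 0.554 -0.118  0.04 ]
amber_jar 0.97 [323. 266.] [24. 20.] [ 0.386 -0.056  0.04 ]
amber_jar 0.88 [365. 276.] [25. 24.] [ 0.37  -0.131  0.04 ]
amber_jar 0.87 [278. 271.] [24. 23.] [0.376 0.024 0.04 ]
heat_sink 0.51 [299. 180.] [17. 23.] [ 0.541 -0.011  0.04 ]
heat_sink 0.37 [227. 125.] [23. 25.] [0.639 0.126 0.04 ]
transformer 0.73 [357. 119.] [23. 29.] [ 0.656 -0.115  0.04 ]
capacitor 0.71 [357. 121.] [23. 28.] [ 0.653 -0.116  0.04 ]
capacitor 0.7 [444. 180.] [ 47. 121.] [ 0.546 -0.277  0.04 ]
capacitor 0.52 [235. 172.] [17. 21.] [0.552 0.106 0.04 ]
solder_tray 0.77 [140. 183.] [54. 84.] [0.528 0.282 0.04 ]
power_tray 0.64 [445. 181.] [ 46. 120.] [ 0.545 -0.28   0.04 ]
power_tray 0.39 [231. 227.] [24. 28.] [0.451 0.11  0.04 ]
red_spool 0.7 [230. 228.] [26. 26.] [0.451 0.111 0.04 ]
green_jar 0.58 [226. 123.] [25. 27.] [0.643 0.127 0.04 ]
scene 49.96757056938604 [ 1
[... 1126 characters left out ...]
  7.26502204e+01,
       -1.33247929e-03,  8.40770869e+01]), 'qd': array([-0.04954549, -0.06179465, -0.05277864,  0.00058075, -0.01022451,
        0.00565047]), 'tau': array([-5.41893532e-04, -4.45499432e+01,  2.95574105e+01,  7.03421265e-04,
       -3.28500946e-04, -2.25727149e-06]), 'position': array([0.1683925 , 0.60191001, 0.24835051]), 'orientation': array([[-9.63024207e-01,  2.69414875e-01,  5.10176945e-05],
       [ 2.69414878e-01,  9.63024205e-01,  6.58620025e-05],
       [-3.13870716e-05,  7.71716286e-05, -9.99999997e-01]]), 'ft_force': array([ 0.07005175,  0.49161989, -0.38761276]), 'wrist_torque': array([-0.02921643, -0.00275313, -0.01201252]), 'gripper_width': 0.9980689207660225}
```

Run:
```python
import cv2
i=cv2.imread('pics/top0.png')[75:320,95:490]
cv2.imwrite('pics/c1.png',cv2.resize(i,None,fx=2,fy=2,interpolation=cv2.INTER_CUBIC))
```

```text
(no output)
```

View pics/c1.png

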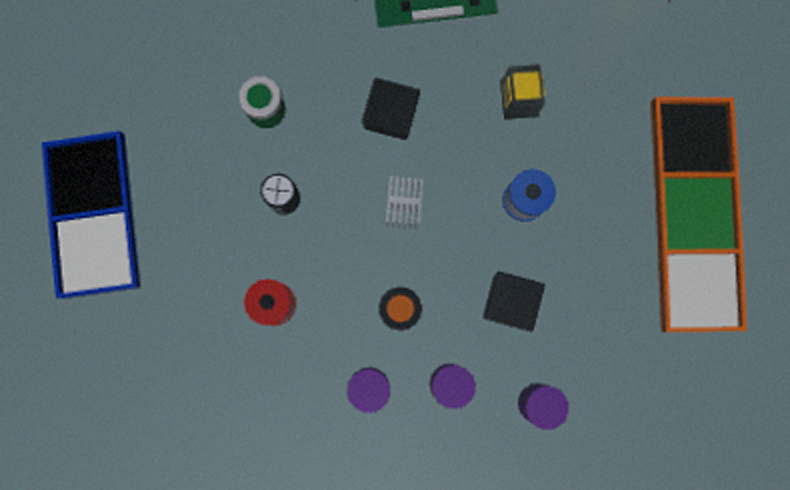

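```bash
cat > fit.py <<'E'
from h import *
from scipy.optimize import minimize
def cyl(r,h):
    a=np.linspace(0,2*np.pi,32,endpoint=False); c=np.c_[r*np.cos(a),r*np.sin(a)]
    return np.r_[np.c_[c,0*a],np.c_[c,0*a+h]]
def box(l,w,h): return np.array([[sx*l/2,sy*w/2,z] for sx in(-1,1) for sy in(-1,1) for z in(0,h)])
U=4
def fit(s,pts,x0,yaw0,yawfree,thr=30,half=90,out=None):
    img=s['img'].astype(np.float32)
    p=lambda v: proj(s,np.c_[pts[:,:2]@np.array([[np.cos(v[2]),np.sin(v[2])],[-np.sin(v[2]),np.cos(v[2])]])+v[:2],pts[:,2]])
    q=p([*x0,yaw0]); m=16
    lo=np.maximum(q.min(0).astype(int)-m,0); hi=q.max(0).astype(int)+m
    c=img[lo[1]:hi[1],lo[0]:hi[0]]
    border=np.r_[c[:3].reshape(-1,3),c[-3:].reshape(-1,3),c[:,:3].reshape(-1,3),c[:,-3:].reshape(-1,3)]
    bg=np.median(border,0)
    d=np.abs(cv2.resize(c,None,fx=U,fy=U,interpolation=cv2.INTER_LINEAR)-bg).sum(2)
    fg=(d>thr).astype(np.uint8); fg=cv2.morphologyEx(fg,cv2.MORPH_CLOSE,np.ones((9,9)))
    n,lab,st,ct=cv2.connectedComponentsWithStats(fg); 
    mid=(q.mean(0)-lo)*U
    k=1+np.argmin(np.hypot(*(ct[1:]-mid).T)-np.sqrt(st[1:,4])); fg=(lab==k).astype(np.uint8)
    f=cv2.findContours(fg,cv2.RETR_EXTERNAL,cv2.CHAIN_APPROX_NONE)[0]; cv2.drawContours(fg,f,-1,1,-1)
    def cost(v):
        v=[x0[0]+v[0]/100,x0[1]+v[1]/100,yaw0+(v[2]*.1 if yawfree else 0)]
        h=cv2.convexHull((((p(v)-lo+.5)*U-.5)*16).astype(np.int32))
        M=np.zeros_like(fg); cv2.fillConvexPoly(M,h,1,cv2.LINE_8,4)
        return 1-(M&fg).sum()/(M|fg).sum()
    best=min((minimize(cost,[a,b,y],method='Nelder-Mead',options=dict(initial_simplex=np.array([[a,b,y],[a+1,b,y],[a,b+1,y],[a,b,y+1.5]]))) for a,b,y in((0,0,0),(.5,.5,3),(-.5,-.5,-3))),key=lambda r:r.fun)
    v=best.x
    return np.round([x0[0]+v[0]/100,x0[1]+v[1]/100,yaw0+(v[2]*.1 if yawfree else 0),1-best.fun],3)
E
cat > loc.py <<'E'
from fit import *
I={'blue_spool':(cyl(.021,.046),(.554,-.118),0),'amber_jar':(cyl(.0193,.046),(.45,-.004),0),'heat_sink':(box(.042,.03,.04),(.541,-.011),1),
'transformer':(box(.04,.034,.04),(.65,-.115),1),'capacitor':(cyl(.016,.045),(.552,.106),0),'red_spool':(cyl(.021,.046),(.451,.11),0),'green_jar':(cyl(.0195,.046),(.64,.127),0),
'solder_tray':(box(.152,.078,.016),(.54,.29),1),'power_tray':(box(.226,.078,.016),(.545,-.28),1)}
if __name__=='__main__':
  for n in('top','scene'):
    s=snap(n)
    for k,(m,x0,y) in I.items(): print(n,k,*fit(s,m,x0,0.,y))
E
python3 loc.py
```

```text
top blue_spool 0.559 -0.122 0.0 0.979
top amber_jar 0.451 -0.005 0.0 0.928
top heat_sink 0.55 -0.006 -0.056 0.906
top transformer 0.66 -0.117 0.108 0.952
top capacitor 0.555 0.109 0.0 0.941
top red_spool 0.453 0.114 0.0 0.958
top green_jar 0.642 0.129 0.0 0.973
top solder_tray 0.534 0.294 0.164 0.977
top power_tray 0.55 -0.291 0.04 0.975
scene blue_spool 0.562 -0.122 0.0 0.942
scene amber_jar 0.452 -0.004 0.0 0.513
scene heat_sink 0.549 -0.007 -0.061 0.942
scene transformer 0.662 -0.117 0.095 0.927
scene capacitor 0.558 0.108 0.0 0.893
scene red_spool 0.456 0.114 0.0 0.908
scene green_jar 0.643 0.129 0.0 0.947
scene solder_tray 0.536 0.295 0.168 0.951
scene power_tray 0.552 -0.29 0.025 0.957
```

Emit:
arm_command --pt "0 2.425 -3.09 -0.4 0 0 1.95" --pt "0 2.425 -3.09 -0.4 0 0 1.95" --pt "0 2.425 -3.09 -0.4 0 0 1.95" --pt "0 2.425 -3.09 -0.4 0 0 1.95" --pt "0 2.425 -3.09 -0.4 0 0 1.95" --pt "0 2.425 -3.09 -0.4 0 0 1.95" --pt "0 2.425 -3.09 -0.4 0 0 1.95" --pt "0 2.425 -3.09 -0.4 0 0 1.95" --squeeze 40

```text
time: 1.9
position: [0.3632, 0.3534, 0.2164]
orientation: [[-1.0, -0.001, 0.001], [-0.001, 1.0, 0.0], [-0.001, 0.0, -1.0]]
ft_force: [0.4, -1.1, -0.1]
gripper_width: 1.0
```

Emit:
arm_command --pt "0 2.425 -3.09 -1 0 0 0" --pt "0 2.425 -3.09 -1 0 0 0" --pt "0 2.425 -3.09 -1 0 0 0" --pt "0 2.425 -3.09 -1 0 0 0" --pt "0 2.425 -3.09 -1 0 0 0" --pt "0 2.425 -3.09 -1 0 0 0" --pt "0 2.425 -3.09 -1 0 0 0" --pt "0 2.425 -3.09 -1 0 0 0"

```text
time: 2.7
position: [0.5574, 0.1061, 0.1361]
orientation: [[-1.0, 0.001, 0.001], [0.001, 1.0, 0.0], [-0.001, 0.0, -1.0]]
ft_force: [1.3, 1.6, -0.1]
gripper_width: 1.004
```

Run:
```python
from loc import *
s=snap('wrist','w1'); print(s['vfov'],s['eye'],np.round(s['attitude'],2).tolist())
print(fit(s,I['capacitor'][0],(.5565,.1085),0.,0)); print(proj(s,[[.5565,.1085,.045],[.5565,.1085,0]]),sensors.get_state()['position'])
```

```text
58.775650098280714 [0.49059461 0.10485666 0.26316532] [[0.0, -0.97, -0.26], [1.0, 0.0, 0.0], [-0.0, -0.26, 0.97]]
[0.557 0.106 0.    0.838]
[[283.44720177 218.58027499]
 [282.48656292 200.68444092]] [0.5610261  0.10172332 0.13479389]
```

View pics/w1.png

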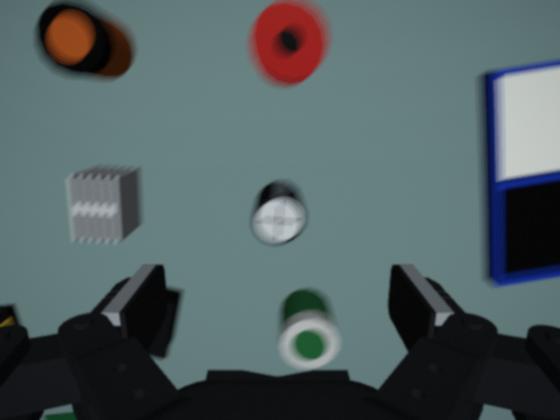

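Emit:
arm_command --pt "0 0 0 0 0 0 0" --pt "0 0 0 -2.5 0 0 0" --pt "0 0 0 -2.5 0 0 0" --pt "0 0 0 -2.5 0 0 0" --pt "0 0 0 -2 0 0 0" --pt "0 0 0 -1.1 0 0 0" --pt "0 0 0 0 0 0 0" --pt "255 0 0 0 0 0 0"

```text
time: 3.55
position: [0.5567, 0.108, 0.0311]
orientation: [[-1.0, -0.0, 0.001], [-0.0, 1.0, 0.0], [-0.001, 0.0, -1.0]]
ft_force: [0.7, -1.1, -0.3]
gripper_width: 0.857
```

Emit:
arm_command --pt "255 0 0 0 0 0 0" --pt "255 0 0 0 0 0 0" --pt "255 0 0 0 0 0 0" --pt "255 0 0 0 0 0 0" --pt "255 0 0 0 0 0 0" --pt "255 0 0 0 0 0 0" --pt "255 0 0 0 0 0 0" --pt "255 0 0 0 0 0 0"

```text
time: 4.35
position: [0.5575, 0.1076, 0.0315]
orientation: [[-1.0, 0.001, 0.002], [0.001, 1.0, 0.0], [-0.002, 0.0, -1.0]]
ft_force: [-1.6, -0.2, 5.6]
gripper_width: 0.368
```

Emit:
arm_command --pt "255 0 0 1.5 0 0 0" --pt "255 0 0 2.5 0 0 0" --pt "255 0 0 2 0 0 0" --pt "255 0.2 -1 1 0 0 0" --pt "255 0.4 -2.5 0 0 0 0" --pt "255 0.7 -4 0 0 0 0" --pt "255 0.8 -4.5 0 0 0 0" --pt "255 0.8 -4.5 0 0 0 0"

```text
time: 5.15
position: [0.5849, -0.0595, 0.0997]
orientation: [[-1.0, -0.0, -0.001], [-0.0, 1.0, -0.0], [0.001, -0.0, -1.0]]
ft_force: [0.9, 0.2, -0.8]
gripper_width: 0.362
```

Emit:
arm_command --pt "255 0.8 -4.5 0 0 0 0" --pt "255 0.8 -4.5 0 0 0 0" --pt "255 0.8 -4.5 0 0 0 0" --pt "255 0.7 -4 0 0 0 0" --pt "255 0.5 -3 0 0 0 0" --pt "255 0.3 -1.6 0 0 0 0" --pt "255 0.8 -1.0 0 0 0 0" --pt "255 0 0 0 0 0 0"

```text
time: 5.95
position: [0.6331, -0.2892, 0.1]
orientation: [[-1.0, 0.001, 0.001], [0.001, 1.0, 0.0], [-0.001, 0.0, -1.0]]
ft_force: [-1.0, 1.2, -0.5]
gripper_width: 0.362
```

Emit:
arm_command --pt "255 -0.8 0 -1 0 0 0" --pt "255 0 0 -2 0 0 0" --pt "255 0 0 -1.7 0 0 0" --pt "255 0 0 -1 0 0 0" --pt "255 0 0 -0.6 0 0 0" --pt "255 0 0 0 0 0 0" --pt "255 0 0 0 0 0 0" --pt "130 0 0 0 0 0 0"

```text
time: 6.75
position: [0.6246, -0.2882, 0.0376]
orientation: [[-1.0, 0.0, 0.001], [0.0, 1.0, -0.0], [-0.001, -0.0, -1.0]]
ft_force: [0.3, -0.0, 0.0]
gripper_width: 0.489
```

Emit:
arm_command --pt "100 0 0 0 0 0 0" --pt "80 0 0 0 0 0 0" --pt "80 0 0 0 0 0 0" --pt "80 0 0 1 0 0 0" --pt "60 0 0 2.5 0 0 0" --pt "0 0 0 2.5 0 0 0" --pt "0 0 1.5 2.3 0 0 0" --pt "0 0 3 0 0 0 0"

```text
time: 7.55
position: [0.6278, -0.2467, 0.1259]
orientation: [[-1.0, 0.003, 0.009], [0.003, 1.0, -0.005], [-0.009, -0.005, -1.0]]
ft_force: [0.3, -0.0, 0.7]
gripper_width: 1.004
```

Emit:
arm_command --pt "0 0.9 3.6 0 0 0 1.9" --pt "0 0.9 3.6 0 0 0 1.9" --pt "0 0.9 3 0 0 0 2" --pt "0 0.9 2.4 0 0 0 0" --pt "0 0 0 0 0 0 0" --pt "0 0 0 -2 0 0 0" --pt "0 0 0 -2.5 0 0 0" --pt "0 0 0 -2.5 0 0 0"

```text
time: 8.35
position: [0.661, -0.1186, 0.0508]
orientation: [[-0.995, -0.1, 0.002], [-0.1, 0.995, -0.001], [-0.002, -0.001, -1.0]]
ft_force: [-0.2, -0.2, -0.5]
gripper_width: 0.998
```

Emit:
arm_command --pt "0 0 0 -1.4 0 0 0" --pt "0 0 0 -0.5 0 0 0" --pt "0 0 0 0 0 0 0" --pt "255 0 0 0 0 0 0" --pt "255 0 0 0 0 0 0" --pt "255 0 0 0 0 0 0" --pt "255 0 0 0 0 0 0" --pt "255 0 0 0 0 0 0"

```text
time: 9.15
position: [0.6613, -0.1177, 0.0324]
orientation: [[-0.995, -0.101, 0.002], [-0.101, 0.995, -0.001], [-0.002, -0.001, -1.0]]
ft_force: [-0.1, -0.7, 4.7]
gripper_width: 0.387
```

Emit:
arm_command --pt "255 0 0 0 0 0 0" --pt "255 0 0 0 0 0 0" --pt "255 0 0 1 0 0 0" --pt "255 0 0 2 0 0 0" --pt "255 0 0 2 0 0 0" --pt "255 0 0 2 0 0 0" --pt "255 0 0 1 0 0 0" --pt "255 0 0 0 0 0 0"

```text
time: 9.95
position: [0.6615, -0.1178, 0.113]
orientation: [[-0.995, -0.101, 0.003], [-0.101, 0.995, -0.001], [-0.003, -0.001, -1.0]]
ft_force: [-0.0, 0.4, -0.6]
gripper_width: 0.39
```

Emit:
arm_command --pt "255 -1 -1.5 0 0 0 -1" --pt "255 -2 -3.2 0 0 0 -1" --pt "255 -2.4 -3.8 0 0 0 -1" --pt "255 -2.4 -3.8 0 0 0 -1" --pt "255 -2 -3.2 0 0 0 -1.8" --pt "255 -1.2 -1.8 0 0 0 0" --pt "255 0 0 0 0 0 0" --pt "255 0 0 -1.5 0 0 0"

```text
time: 10.75
position: [0.5507, -0.2918, 0.0968]
orientation: [[-1.0, 0.002, 0.002], [0.002, 1.0, -0.001], [-0.002, -0.001, -1.0]]
ft_force: [0.8, -1.3, -0.1]
gripper_width: 0.384
```

Emit:
arm_command --pt "255 0 0 -2 0 0 0" --pt "255 0 0 -2 0 0 0" --pt "255 0 0 -1.2 0 0 0" --pt "255 0 0 -0.6 0 0 0" --pt "255 0 0 0 0 0 0" --pt "255 0 0 0 0 0 0" --pt "130 0 0 0 0 0 0" --pt "110 0 0 0 0 0 0"

```text
time: 11.55
position: [0.5507, -0.2905, 0.0382]
orientation: [[-1.0, 0.0, 0.0], [0.0, 1.0, -0.0], [-0.0, -0.0, -1.0]]
ft_force: [-0.6, 0.0, 0.3]
gripper_width: 0.567
```

Emit:
arm_command --pt "80 0 0 0 0 0 0" --pt "80 0 0 0 0 0 0" --pt "80 0 0 1 0 0 0" --pt "60 0 0 2.5 0 0 0" --pt "0 0 0 2.5 0 0 0" --pt "0 0 1.5 2.3 0 0 0" --pt "0 0 3 0 0 0 0" --pt "0 0 3 0 0 0 0"

```text
time: 12.35
position: [0.5516, -0.2159, 0.1237]
orientation: [[-1.0, 0.002, 0.004], [0.002, 1.0, -0.002], [-0.004, -0.002, -1.0]]
ft_force: [0.4, 0.1, -0.2]
gripper_width: 1.002
```

Emit:
arm_command --pt "0 0 4.2 0 0 0 -1" --pt "0 0 4.5 0 0 0 -1" --pt "0 0 4.5 0 0 0 -1.4" --pt "0 0 4 0 0 0 0" --pt "0 0 2.7 0 0 0 0" --pt "0 -0.1 1 0 0 0 0" --pt "0 0 0 0 0 0 0" --pt "0 0 0 -2 0 0 0"

```text
time: 13.15
position: [0.5526, -0.0076, 0.1042]
orientation: [[-0.998, 0.06, 0.007], [0.06, 0.998, -0.002], [-0.007, -0.001, -1.0]]
ft_force: [0.5, -1.0, 1.3]
gripper_width: 0.998
```

Emit:
arm_command --pt "0 0 0 -2.5 0 0 0" --pt "0 0 0 -2.5 0 0 0" --pt "0 0 0 -1.5 0 0 0" --pt "0 0 0 -0.5 0 0 0" --pt "0 0 0 0 0 0 0" --pt "255 0 0 0 0 0 0" --pt "255 0 0 0 0 0 0" --pt "255 0 0 0 0 0 0"

```text
time: 13.95
position: [0.5503, -0.0067, 0.0324]
orientation: [[-0.998, 0.06, 0.002], [0.06, 0.998, -0.0], [-0.002, -0.0, -1.0]]
ft_force: [0.3, 0.1, 0.5]
gripper_width: 0.511
```

Emit:
arm_command --pt "255 0 0 0 0 0 0" --pt "255 0 0 0 0 0 0" --pt "255 0 0 0 0 0 0" --pt "255 0 0 1 0 0 0" --pt "255 0 0 2 0 0 0" --pt "255 0 0 2 0 0 0" --pt "255 0 0 2 0 0 0" --pt "255 0 0 1 0 0 0"

```text
time: 14.75
position: [0.5501, -0.0065, 0.1132]
orientation: [[-0.998, 0.06, 0.002], [0.06, 0.998, -0.0], [-0.002, -0.0, -1.0]]
ft_force: [1.5, 0.3, -1.0]
gripper_width: 0.344
```

Emit:
arm_command --pt "255 -0.5 -2 0 0 0 1" --pt "255 -1 -4 0 0 0 1" --pt "255 -1.2 -4.6 0 0 0 1.4" --pt "255 -1.2 -4.6 0 0 0 0" --pt "255 -1.2 -4.6 0 0 0 0" --pt "255 -1.2 -4.6 0 0 0 0" --pt "255 -0.7 -3 0 0 0 0" --pt "255 -0.3 -1.25 0 0 0 0"

```text
time: 15.55
position: [0.4755, -0.2957, 0.1111]
orientation: [[-1.0, 0.004, -0.0], [0.004, 1.0, -0.0], [0.0, -0.0, -1.0]]
ft_force: [0.5, 0.2, -0.7]
gripper_width: 0.343
```

Emit:
arm_command --pt "255 0 0 0 0 0 0" --pt "255 0 0 -2 0 0 0" --pt "255 0 0 -2.5 0 0 0" --pt "255 0 0 -2 0 0 0" --pt "255 0 0 -0.8 0 0 0" --pt "255 0 0 0 0 0 0" --pt "255 0 0 0 0 0 0" --pt "130 0 0 0 0 0 0"

```text
time: 16.35
position: [0.4769, -0.2922, 0.0386]
orientation: [[-1.0, -0.001, 0.0], [-0.001, 1.0, 0.0], [-0.0, 0.0, -1.0]]
ft_force: [-0.4, 0.4, -0.5]
gripper_width: 0.484
```

Emit:
arm_command --pt "110 0 0 0 0 0 0" --pt "80 0 0 0 0 0 0" --pt "80 0 0 0 0 0 0" --pt "80 0 0 1 0 0 0" --pt "60 0 0 2.5 0 0 0" --pt "0 0 0 2.5 0 0 0" --pt "0 0 1.5 2.3 0 0 0" --pt "0 0 3 0 0 0 0"

```text
time: 17.15
position: [0.4798, -0.2513, 0.1262]
orientation: [[-1.0, 0.003, 0.008], [0.003, 1.0, -0.006], [-0.008, -0.006, -1.0]]
ft_force: [1.6, 0.1, -0.1]
gripper_width: 1.0
```

Emit:
arm_command --pt "0 1.8 2.8 0 0 0 0" --pt "0 2.2 3.3 0 0 0 0" --pt "0 2.2 3.3 0 0 0 0" --pt "0 1.5 2.2 0 0 0 0" --pt "0 0.65 1 0 0 0 0" --pt "0 0 0 0 0 0 0" --pt "0 0 0 -2 0 0 0" --pt "0 0 0 -2.5 0 0 0"

```text
time: 17.95
position: [0.5608, -0.1237, 0.0775]
orientation: [[-1.0, 0.002, 0.003], [0.002, 1.0, -0.002], [-0.003, -0.002, -1.0]]
ft_force: [0.0, -0.3, 0.9]
gripper_width: 0.997
```

Emit:
arm_command --pt "0 0 0 -2.5 0 0 0" --pt "0 0 0 -1.2 0 0 0" --pt "0 0 0 -0.5 0 0 0" --pt "0 0 0 0 0 0 0" --pt "255 0 0 0 0 0 0" --pt "255 0 0 0 0 0 0" --pt "255 0 0 0 0 0 0" --pt "255 0 0 0 0 0 0"

```text
time: 18.75
position: [0.5607, -0.1222, 0.0355]
orientation: [[-1.0, 0.0, 0.002], [0.0, 1.0, -0.001], [-0.002, -0.001, -1.0]]
ft_force: [-0.2, 0.1, 4.9]
gripper_width: 0.468
```

Emit:
arm_command --pt "255 0 0 0 0 0 0" --pt "255 0 0 0 0 0 0" --pt "255 0 0 0 0 0 0" --pt "255 0 0 1 0 0 0" --pt "255 0 0 2 0 0 0" --pt "255 0 0 2 0 0 0" --pt "255 0 0 2 0 0 0" --pt "255 0 0 1 0 0 0"

```text
time: 19.55
position: [0.5607, -0.1222, 0.1163]
orientation: [[-1.0, 0.0, 0.002], [0.0, 1.0, -0.001], [-0.002, -0.001, -1.0]]
ft_force: [0.2, -0.0, -2.1]
gripper_width: 0.474
```

Emit:
arm_command --pt "255 -0.3 2 0 0 0 0" --pt "255 -0.6 4 0 0 0 0" --pt "255 -0.7 4.6 0 0 0 0" --pt "255 -0.7 4.6 0 0 0 0" --pt "255 -0.7 4.6 0 0 0 0" --pt "255 -0.7 4.6 0 0 0 0" --pt "255 -0.7 4.6 0 0 0 0" --pt "255 -0.7 4.6 0 0 0 0"

```text
time: 20.35
position: [0.5079, 0.2156, 0.114]
orientation: [[-1.0, 0.001, -0.001], [0.001, 1.0, -0.0], [0.001, -0.0, -1.0]]
ft_force: [0.3, -0.1, -2.4]
gripper_width: 0.475
```

Emit:
arm_command --pt "255 -0.6 4 0 0 0 0" --pt "255 -0.4 2.4 0 0 0 0" --pt "255 -0.1 1 0 0 0 0" --pt "255 0 0 0 0 0 0" --pt "255 0 0 -2 0 0 0" --pt "255 0 0 -2.5 0 0 0" --pt "255 0 0 -2 0 0 0" --pt "255 0 0 -0.8 0 0 0"

```text
time: 21.15
position: [0.4966, 0.286, 0.0409]
orientation: [[-1.0, 0.002, -0.004], [0.002, 1.0, -0.001], [0.004, -0.001, -1.0]]
ft_force: [-13.6, -6.6, 47.5]
gripper_width: 0.473
```

Emit:
arm_command --pt "255 0 0 0 0 0 0" --pt "255 0 0 0 0 0 0" --pt "110 0 0 0 0 0 0" --pt "80 0 0 0 0 0 0" --pt "70 0 0 0 0 0 0" --pt "70 0 0 0 0 0 0" --pt "70 0 0 1 0 0 0" --pt "60 0 0 2.5 0 0 0"

```text
time: 21.95
position: [0.4957, 0.2871, 0.0749]
orientation: [[-1.0, 0.0, -0.005], [0.0, 1.0, -0.002], [0.005, -0.002, -1.0]]
ft_force: [-0.1, -0.5, 0.6]
gripper_width: 0.764
```

Emit:
arm_command --pt "0 0 0 2.5 0 0 0" --pt "0 0 0 2 0 0 0" --pt "0 -0.3 -2 0 0 0 0" --pt "0 -0.6 -4 0 0 0 0" --pt "0 -0.8 -4.8 0 0 0 0" --pt "0 -0.8 -4.8 0 0 0 0" --pt "0 -0.8 -4.8 0 0 0 0" --pt "0 -0.8 -4.8 0 0 0 0"

```text
time: 22.75
position: [0.4567, 0.0344, 0.1223]
orientation: [[-1.0, -0.0, 0.002], [-0.0, 1.0, -0.0], [-0.002, -0.0, -1.0]]
ft_force: [1.3, -0.5, 0.5]
gripper_width: 0.999
```

Emit:
arm_command --pt "0 -0.5 -3 0 0 0 0" --pt "0 -0.1 -1.1 0 0 0 0" --pt "0 0 0 0 0 0 0" --pt "0 0 0 0 0 0 0" --pt "0 0 0 0 0 0 0" --pt "0 0 0 0 0 0 0" --pt "0 0 0 0 0 0 0" --pt "0 0 0 0 0 0 0"

```text
time: 23.55
position: [0.4509, -0.0045, 0.1212]
orientation: [[-1.0, -0.001, -0.0], [-0.001, 1.0, 0.0], [0.0, 0.0, -1.0]]
ft_force: [0.4, 0.8, 0.2]
gripper_width: 1.003
```

Run:
```python
from loc import *
print(sensors.get_state()['position'])
s=snap('wrist','w2'); print('amber',fit(s,I['amber_jar'][0],(.4515,-.005),0.,0,thr=40))
a=snap('top','t2')['img'];b=snap('scene','s2')['img']
o=np.r_[cv2.resize(a[75:320,95:490],(560,347)),cv2.resize(b[140:330,60:490],(560,247))]
cv2.imwrite('pics/c2.png',o[...,::-1])
```

```text
[ 0.4509288  -0.00445769  0.12122542]
amber [ 0.452 -0.005  0.     0.966]
```

View pics/c2.png

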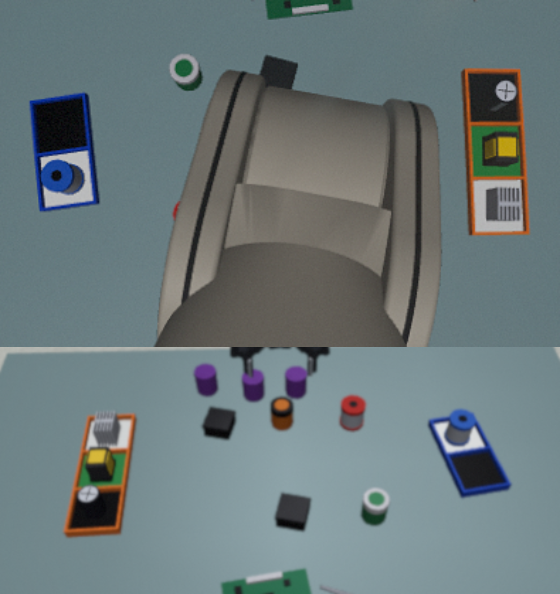

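All three power-tray parts and the blue spool stand in their bays. Next is the amber jar.

Emit:
arm_command --pt "0 0.1 0 -2 0 0 0" --pt "0 0 0 -2.5 0 0 0" --pt "0 0 0 -2.5 0 0 0" --pt "0 0 0 -1.5 0 0 0" --pt "0 0 0 -0.5 0 0 0" --pt "0 0 0 0 0 0 0" --pt "255 0 0 0 0 0 0" --pt "255 0 0 0 0 0 0"

```text
time: 24.5
position: [0.453, -0.0052, 0.0323]
orientation: [[-1.0, 0.001, 0.002], [0.001, 1.0, -0.0], [-0.002, -0.0, -1.0]]
ft_force: [1.4, -0.2, 0.0]
gripper_width: 0.694
```

Emit:
arm_command --pt "255 0 0 0 0 0 0" --pt "255 0 0 0 0 0 0" --pt "255 0 0 0 0 0 0" --pt "255 0 0 0 0 0 0" --pt "255 0 0 1 0 0 0" --pt "255 0 0 2 0 0 0" --pt "255 0 0 2 0 0 0" --pt "255 0 0 2 0 0 0"

```text
time: 25.3
position: [0.4515, -0.005, 0.1023]
orientation: [[-1.0, 0.001, -0.0], [0.001, 1.0, 0.0], [0.0, 0.0, -1.0]]
ft_force: [0.4, -0.6, -0.4]
gripper_width: 0.441
```

Emit:
arm_command --pt "255 0 0 2 0 0 0" --pt "255 0.8 2 0 0 0 0" --pt "255 1.6 4 0 0 0 0" --pt "255 1.7 4.5 0 0 0 0" --pt "255 1.7 4.5 0 0 0 0" --pt "255 1.7 4.5 0 0 0 0" --pt "255 1.7 4.5 0 0 0 0" --pt "255 1.4 3.55 0 0 0 0"

```text
time: 26.1
position: [0.5584, 0.2731, 0.1218]
orientation: [[-1.0, -0.001, 0.001], [-0.001, 1.0, 0.0], [-0.001, 0.0, -1.0]]
ft_force: [1.1, -0.7, -1.2]
gripper_width: 0.438
```

Emit:
arm_command --pt "255 0.9 2 0 0 0 0" --pt "255 0.5 1 0 0 0 0" --pt "255 0 0 0 0 0 0" --pt "255 0 0 -2 0 0 0" --pt "255 0 0 -2 0 0 0" --pt "255 0 0 -2 0 0 0" --pt "255 0 0 -1.2 0 0 0" --pt "255 0 0 -0.6 0 0 0"

```text
time: 26.9
position: [0.5705, 0.2988, 0.042]
orientation: [[-1.0, 0.002, -0.003], [0.002, 1.0, -0.001], [0.003, -0.001, -1.0]]
ft_force: [0.1, 0.3, -0.7]
gripper_width: 0.437
```

Emit:
arm_command --pt "255 0 0 -0.3 0 0 0" --pt "255 0 0 -0.2 0 0 0" --pt "255 0 0 0 0 0 0" --pt "110 0 0 0 0 0 0" --pt "80 0 0 0 0 0 0" --pt "70 0 0 0 0 0 0" --pt "70 0 0 0 0 0 0" --pt "70 0 0 1 0 0 0"

```text
time: 27.7
position: [0.5706, 0.3, 0.0473]
orientation: [[-1.0, 0.0, -0.003], [0.0, 1.0, -0.001], [0.003, -0.001, -1.0]]
ft_force: [-0.8, -0.3, 0.2]
gripper_width: 0.727
```

Emit:
arm_command --pt "60 0 0 2 0 0 0" --pt "0 0 0 2.5 0 0 0" --pt "0 0 0 2.5 0 0 0" --pt "0 0 0 2.5 0 0 0" --pt "0 -1 3 2 0 0 0" --pt "0 -2 4.5 0 0 0 0" --pt "0 -2 4.5 0 0 0 0" --pt "0 -2 4.5 0 0 0 0"

```text
time: 28.5
position: [0.5015, 0.467, 0.1649]
orientation: [[-1.0, 0.001, 0.002], [0.001, 1.0, 0.001], [-0.002, 0.001, -1.0]]
ft_force: [0.3, 0.1, -0.5]
gripper_width: 1.0
```

Emit:
arm_command --pt "0 -3.5 3.5 0 0 0 0" --pt "0 -3.5 3.5 0 0 0 0" --pt "0 -3.5 3 0 0 0 0" --pt "0 -3.5 2 0 0 0 0" --pt "0 -3 1 0 0 0 0" --pt "0 -1 0 0 0 0 0" --pt "0 0 0 0 0 0 0" --pt "0 0 0 0 0 0 0"

```text
time: 29.3
position: [0.3228, 0.5952, 0.1638]
orientation: [[-1.0, 0.001, 0.001], [0.001, 1.0, 0.0], [-0.001, 0.0, -1.0]]
ft_force: [0.7, 0.7, -0.2]
gripper_width: 1.0
```

Run:
```python
from loc import *
a=snap('top');b=snap('scene')
I.update({k:(I[k][0]+[0,0,.006],x,I[k][2]) for k,x in dict(blue_spool=(.4985,.288),amber_jar=(.5715,.3005),heat_sink=(.477,-.293),transformer=(.551,-.2905),capacitor=(.625,-.288)).items()})
for n,s in(('top',a),('scene',b)):
    for k in('red_spool','green_jar','solder_tray','power_tray'): print(n,k,*fit(s,I[k][0],I[k][1],0.,I[k][2]))
cv2.imwrite('pics/fa.png',cv2.resize(np.c_[a['img'][110:250,100:190],a['img'][110:250,400:490]],None,fx=4,fy=4,interpolation=cv2.INTER_CUBIC)[...,::-1])
for n in('blue_spool','amber_jar','heat_sink','transformer','capacitor'):
    z=.006+(.046,.046,.04,.04,.045)[('blue_spool','amber_jar','heat_sink','transformer','capacitor').index(n)]
    u=proj(a,[*I[n][1],z])[0]; print(n,'expected top centre in crop',np.round((u-[100 if u[0]<300 else 310,110])*4))
i=b['img'][150:310,60:490]; cv2.imwrite('pics/fb.png',cv2.resize(np.c_[i[:,:140],i[:,290:430]],None,fx=2.8,fy=2.8)[...,::-1])
```

```text
top red_spool 0.454 0.114 0.0 0.957
top green_jar 0.642 0.129 0.0 0.972
top solder_tray 0.534 0.294 0.165 0.977
top power_tray 0.55 -0.291 0.04 0.974
scene red_spool 0.456 0.114 0.0 0.905
scene green_jar 0.643 0.129 0.0 0.945
scene solder_tray 0.536 0.295 0.168 0.933
scene power_tray 0.552 -0.29 0.027 0.954Traceback (most recent call last):
  File "<stdin>", line 6, in <module>
cv2.error: OpenCV(4.12.0) /io/opencv/modules/imgcodecs/src/loadsave.cpp:1058: error: (-215:Assertion failed) image.channels() == 1 || image.channels() == 3 || image.channels() == 4 in function 'imwrite_'
```

Decoys unmoved. I'll redo the crops: columns concatenated on the channel axis by mistake.

Run:
```python
from loc import *
a=snap('top');b=snap('scene')
A=np.hstack([a['img'][110:250,100:190],a['img'][110:250,400:490]]); B=b['img'][150:310]; B=np.hstack([B[:,60:200],B[:,370:480]])
X={'blue_spool':(.4985,.288,.052),'amber_jar':(.5715,.3005,.052),'heat_sink':(.477,-.293,.046),'transformer':(.551,-.2905,.046),'capacitor':(.625,-.288,.051)}
A=cv2.resize(A,None,fx=4,fy=4,interpolation=cv2.INTER_CUBIC)
B=cv2.resize(B,None,fx=3,fy=3,interpolation=cv2.INTER_CUBIC)
for n,p in X.items():
    u=proj(a,[p])[0]; c=(u-[100 if u[0]<300 else 310,110]+.5)*4; cv2.drawMarker(A,tuple(int(v) for v in c),(255,0,255),0,16)
    u=proj(b,[p])[0]; c=(u-[60 if u[0]<300 else 230,150]+.5)*3; cv2.drawMarker(B,tuple(int(v) for v in c),(255,0,255),0,16)
cv2.imwrite('pics/fa.png',A[...,::-1]); cv2.imwrite('pics/fb.png',B[...,::-1])
```

```text
(no output)
```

View pics/fa.png

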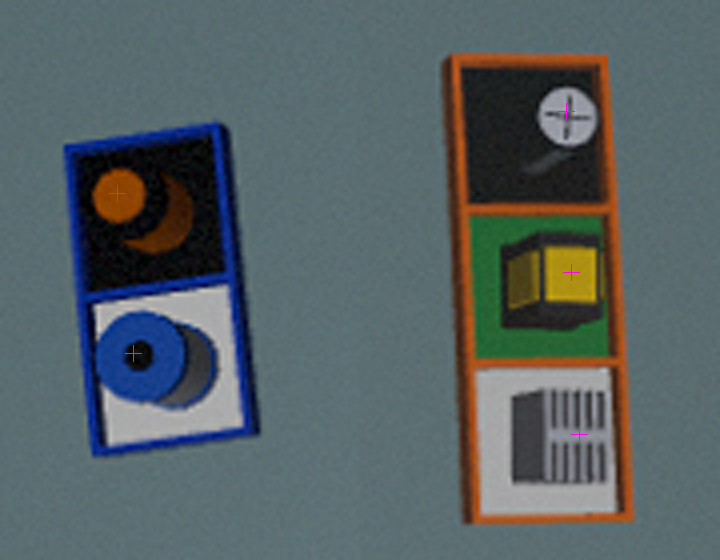

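View pics/fb.png

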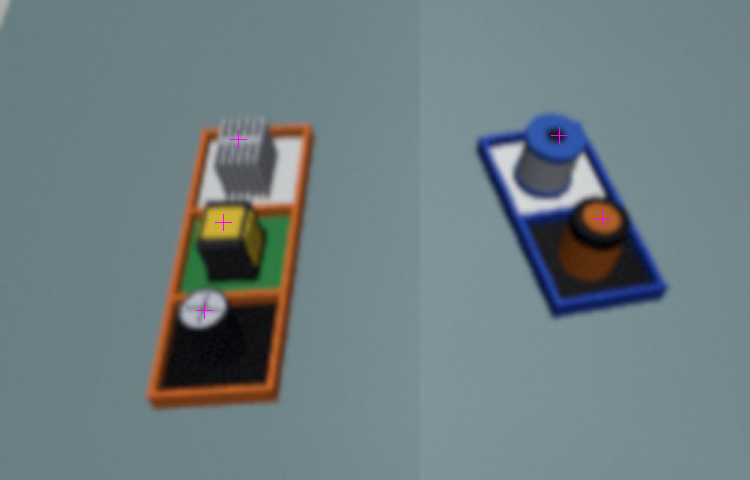

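```bash
python3 -c "
from plant import finish_job
print(finish_job())"
```

```text
the job is handed in; nothing more can be done
None
```

I put all five pieces into their bays, let go of them and handed the job in; the last robot time I read was 29.3 s of the 109 s allowed. No verdict was reported.

- **Last pictures (top and scene cameras):** each piece stands upright in its own bay. Tops are within about 2 mm of the bay centre, and the blue spool within about 4 mm; the limit is 12 mm. I judged this by eye against marked bay centres, not by a fresh fit.
- **Red spool and green jar:** re-measured and within about 1 mm of where they started.
- **Robot:** open and well clear of everything.
- **One irregularity:** the blue spool landed harder than planned, with a wrist force reading of about 48 N against the 120 N limit. It looks undisturbed in the later pictures.

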